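# Hold the chest lid at the bevel while its stay is fitted

## Task

I am about to screw the lid stay onto the little pine chest: the stay and its screws are in the top drawer of the steel hardware cabinet, so first pull that drawer out as far as it goes and leave it open. Then lift the chest's lid by its handle until the lid lies parallel to the blade of the sliding bevel clamped to the chest's side, and finish while still holding the lid steady there for me: do not let go of it or let it drop, do not shift the bevel's blade, and leave the other things on the bench where they are.

Things in the scene. Friction and masses are not known exactly. Their poses are not given: they have to be found in the camera images.
- cabinet: grey sheet-steel hardware cabinet, 200 deep x 200 wide x 190 mm high, fixed on the bench to the left or right of the chest. Origin under its centre, x into the cabinet (its front faces -x, roughly to the robot), z up. Three drawers one above the other with equal handles; only the top one is wanted (it holds, to see, a brass stay and screws)
- top_drawer (a joint): slide of the cabinet's top drawer, m: 0 shut, 0.115 pulled out to its stop; starts shut or up to 0.02 ajar. It slides straight out of the cabinet's front with 1 to 2 N of friction and stays where it is left
- drawer_handle (a point): middle of the top drawer's handle: a level round steel bar, 11 mm thick, 100 mm long, parallel to the drawer's front and 35 mm off it (centre), on two 8 mm posts 42 mm either side of the middle. 166 mm above the bench, 24 mm below the cabinet's top. x axis into the cabinet (the drawer opens along -x), y along the bar, z up
- chest: small pine chest, 200 deep x 280 wide x 95 mm high without its lid, fixed on the bench. Origin under its centre, x away from its front (which faces -x, roughly to the robot), y to its left, z up. The bevel's stock (dark wood, 165 x 18 x 24 mm, on its left side) and an F-clamp round its back are fixed to it
- lid (a joint): angle of the chest's lid, rad: 0 shut, growing as the front edge rises, 1.75 at the stop. The hinge is free: let go, the lid falls shut. The lid, 0.5 to 0.9 kg, is a framed pine panel with a skirt, 200 mm from hinge to front, 280 mm wide, 36 mm high
- lid_hinge (a point): middle of the lid's hinge line, at the top of the chest's back, 95 mm above the bench. Turns with the lid: x square to the hinge, from the lid's front edge towards the hinge and on (shut: level, away from the robot), y along the hinge, z square to the lid's top
- lid_handle (a point): middle of the lid's handle: a round steel bar, 11 mm thick, 110 mm long, parallel to the hinge, 35 mm off the lid's front face (centre), on two 8 mm posts 47 mm either side of the middle. In lid_hinge's frame at x -235 mm, z +18 mm: 113 mm above the bench when shut. Axes as lid_hinge
- bevel_blade (a joint): set angle of the sliding bevel's blade above level, rad, measured as the lid's angle is: the lid is parallel to the blade when lid equals this value. 0.6 to 0.95; stiff; not to be changed
- blade_tip (a point): end of the bevel's blade, a straight steel strip 20 mm wide, 2.5 mm thick, 8 mm clear of the lid's left side. Turns with the blade: x runs down the blade towards its pivot, 190 mm off, at the chest's left side near its back top corner (149 mm from lid_hinge along +y, 11 mm below the hinge line); y runs along the hinge
- sander: bystander: red and black random orbital sander, 125 mm pad, 138 mm high, origin under the pad's centre, dust box along its +x to 165 mm
- abrasive_roll: bystander: upright roll of yellow abrasive, 90 mm across, 100 mm high, origin under its centre
- cork_block: bystander: cork sanding block 115 x 65 x 38 mm, lying in front of chest and cabinet, origin under its centre
- screwdriver: bystander: screwdriver, 200 mm long, lying on the bench along its x axis, in front of what stands on the left
- tape_measure: bystander: black tape measure 72 x 42 x 66 mm, in front of what stands on the right, origin under its centre
- glue: bystander: white glue bottle, 62 mm across, 190 mm high, at the left front, origin under its centre
- wax_tin: bystander: flat metal tin, 86 mm across, 50 mm high, standing on the back half of the cabinet's top, origin under its centre
- offcut: bystander: pine offcut 170 x 44 x 22 mm, lying along the bench at the right, origin under its centre

How it is judged:
On the way, in this order (a step that is already met when the one before it is completed fails the run):
1. the top drawer is pulled out to its stop (value of joint top_drawer above 0.1 m), for 0.2 s.
2. the fingers hold the lid parallel to the bevel's blade (angle between the x axis of lid_hinge and the x axis of blade_tip, either way round below 0.06 rad and contact force between the fingers and lid above 0.5 N), for 0.3 s.
At the end, for the whole second after the job is handed in: The top drawer is out within 15 mm of its stop; the lid is parallel to the bevel's blade within 0.06 rad (3.4 degrees) and still (under 0.05 rad/s), held up by the fingers alone (at least 0.5 N of contact between fingers and lid) (all of step 2 and value of joint top_drawer above 0.1 m and velocity of joint lid between -0.05 and 0.05 rad/s); the arm keeps its last pose, push and grip.
It fails at once if the lid was dropped (it fell faster than 1.5 rad/s) (velocity of joint lid below -1.5 rad/s).
It fails at once if the bevel's blade was shifted (its tip by more than 8 mm) (distance of blade_tip from where it was at the start of the episode above 0.008 m).
It fails at once if a bystander was pushed more than 40 mm away or knocked over (distance of any of sander, abrasive_roll, cork_block, screwdriver, tape_measure, glue, wax_tin, offcut from where it was at the start of the episode above 0.04 m or angle between any of glue, abrasive_roll, sander, tape_measure's own z axis and vertical above 0.6 rad).
It also fails if it takes over 54 s, if anything falls off the work surface, if the arm or the gripper's body presses on something with over 40 N, if the wrist force passes 120 N, or if a joint passes its speed limit or range.

## Robot

A 7-joint arm with a two-finger parallel gripper is mounted at the origin on the work surface. World frame = base frame: x ahead of the robot, y to its left, z up, the work surface at z = 0. Lengths are in m, angles in rad, forces in N, time in s.
With the tool pointing down it reaches from about 0.4 to 0.85 m from the base axis. Payload 6.9 kg.
Tool frame: the origin (TCP) lies on the centre line of the jaws, within the pads' length; the fingertips stand 25 mm ahead of it and the grasp point (between the pads) lies 6 mm ahead of it; z points along the fingers, y is the line along which they close (so a half turn about z gives the same grasp; the last joint's range is limited). The gripper opens to 85 mm and grips with 20 to 120 N. Pads are 22 mm wide; open, the fingers measure 114 mm over their backs; the gripper's body (76 mm by 85 mm) begins 54 mm behind the grasp point. The pads swing forward as they close: fully open they stand 13 mm farther back than shut.
Start: joints at [-1.196, 0.507, -0.238, 1.5, 0.126, 1.149, -0.155], TCP at [0.167, 0.602, 0.256] pointing down, gripper open.
Joint ranges: [-3.08, 3.08], [-0.24, 2.05], [-1.43, 1.35], [0, 2.5], [-1.52, 4.66], [0.17, 1.96], [-2.89, 2.89]. Speed limits (rad/s): [2.39, 2.39, 3.14, 3.14, 3.14, 3.14, 3.14].

## Interface

Orientations are given as a rotation vector (axis times angle).
In Python, from cell import state, grab_frame, arm gives the robot as it stands.
- The arm moves only by the tool move_arm, never from a script. Its argument "targets" is a list of rows, each a list of 5 numbers: the shift along the world's x, y, z in cm, then the turn about the world's z in rad, then the gripper command: -1 is shut, 1 is fully open, values between are in proportion. A call has 1 to 20 rows; each row is the pose to reach, as a shift and turn from the pose commanded when the call began; what a row does not reach only later rows make up. A row lasts 1/10 s, in which the tool goes at most 50 mm and 8.59 degrees, less where a joint would pass 70% of its speed; a pose out of reach is approached as far as the arm can. A call with a gripper value outside its range is refused whole. The fingers move at their own pace and stop on an object; "newtons" is the grip in N (left out, the last holds). Time passes only in rows, so rows that repeat a pose let the fingers close. It gives the time, the measured TCP pose, the force, the opening and the grip force at its end, in the units of the state.
- state(): the state, without advancing time (a new reading comes with each control period).
- grab_frame(name): name is "side" or "top"; returns a dict with "pixels" (420x560x3 uint8, blue, green, red), "depth" (420x560 float32, m along the optical axis (not along the pixel's ray), 0 where there is no reading), "intrinsics" (3x3 intrinsics, pixels), "position" and "rotation" of the camera in the world. Camera axes: x right, y down, z forward; pixel columns grow to the right and rows downward; lengths in m; the calibration is good to about 2 mm. A picture is of the moment at which its call begins.
- arm.close_job(): hands the job in; it is judged then, once.
The state is a dict: "t": time; "joint_positions": joint angles; "qvel": joint speeds; "effort": joint torques, N m; "tool_pos": TCP position; "tool_rot": TCP orientation; "wrist_force": force on the tool from outside, world axes, zero at the start; "wrist_torque": the same for the moment, N m; "grip_width": finger opening in m; "grasp_force": force on a finger pad.
Only numpy, scipy, OpenCV 4.12 (cv2) and the standard library are available. Lean on these libraries where they do the work, as an engineer would, in place of code of your own. Each camera call takes 0.05 s, during which the arm holds its last target. There are 200 camera calls.

## Working session

There is one attempt and no reset: what is moved stays moved. The work goes in short steps, Python scripts to look and compute and a tool call to move; the robot and the scene stay as the last step left them, time stands still between calls to the robot, and variables do not carry over. Pictures are saved under pics/ and viewed, at most 10 in all, crops included, and the job is handed in when it is done.

Besides the shell and the picture viewer there is one more tool, called after "Emit:" by a JSON object that holds its "method" and its "body". move_arm: Moves the arm, as the interface text tells. Its arguments: {"type":"object","properties":{"targets":{"type":"array"},"newtons":{"type":"number"}},"required":["targets"]}

```bash
mkdir -p pics
cat > h.py <<'E'
import numpy as np, cv2, pickle
from cell import state, grab_frame, arm
def snap(n,tag):
    f=grab_frame(n); pickle.dump({k:f[k] for k in("pixels","depth","intrinsics","position","rotation")},open(f"{tag}.pkl","wb")); cv2.imwrite(f"pics/{tag}.png",f["pixels"]); return f
def load(tag): return pickle.load(open(f"{tag}.pkl","rb"))
def R(f):
    r=np.array(f["rotation"],float); return r if r.shape==(3,3) else cv2.Rodrigues(r)[0]
def pt(f,u,v,z=None):
    K=np.array(f["intrinsics"]); d=np.array([(u-K[0,2])/K[0,0],(v-K[1,2])/K[1,1],1])
    w=R(f)@d; p=np.array(f["position"])
    if z is not None: return p+w*(z-p[2])/w[2]
    return p+w*float(f["depth"][int(round(v)),int(round(u))])
E
python3 - <<'E'
from h import *
for n in("top","side"):
    f=snap(n,n+"0"); print(n,f["position"],R(f).round(3).tolist(),f["intrinsics"])
s=state();print(s["tool_pos"],s["tool_rot"],s["t"])
E
```

```text
top [0.28852378 0.05146869 1.50144353] [[-0.002, -0.982, 0.19], [-1.0, -0.001, -0.016], [0.016, -0.19, -0.982]] [[446.46632671   0.         278.20342369]
 [  0.         446.46632671 206.76397108]
 [  0.           0.           1.        ]]
side [ 0.41831219 -0.96030464  0.95043948] [[0.989, -0.1, 0.113], [-0.151, -0.623, 0.767], [-0.006, -0.775, -0.631]] [[420.5778186    0.         277.16701831]
 [  0.         420.5778186  211.92972163]
 [  0.           0.           1.        ]]
[0.16657123 0.60200276 0.25552589] [-4.22513650e-01 -3.11288816e+00  2.39878024e-03] 0.1
```

View pics/top0.png

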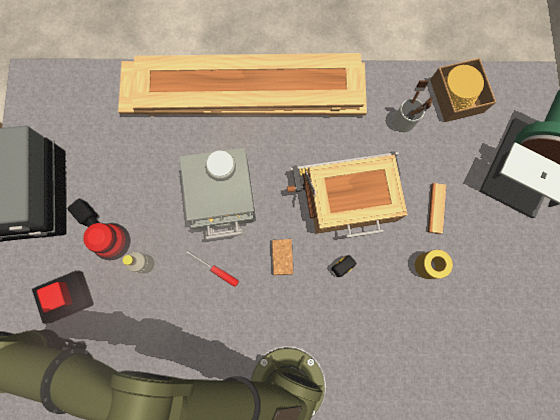

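View pics/side0.png

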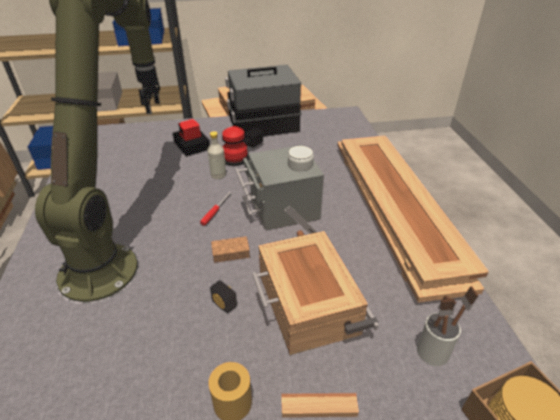

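Run:
```python
from h import *
a=load("top0")["pixels"][145:245,170:420]; cv2.imwrite("pics/c1.png",cv2.resize(a,None,fx=3.2,fy=3.2,interpolation=cv2.INTER_CUBIC))
a=load("side0")["pixels"][140:290,230:390]; cv2.imwrite("pics/c2.png",cv2.resize(a,None,fx=4,fy=4,interpolation=cv2.INTER_CUBIC))
```

```text
(no output)
```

View pics/c1.png

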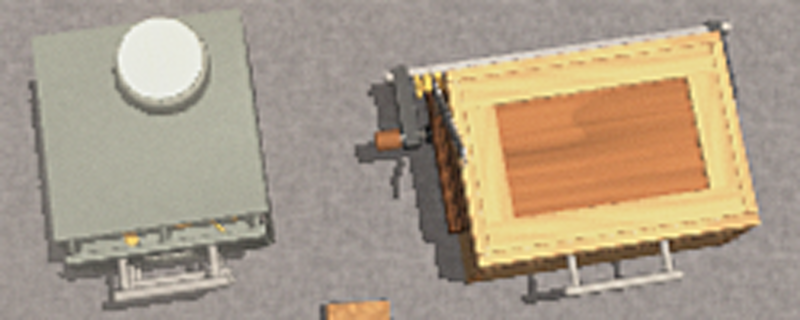

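View pics/c2.png

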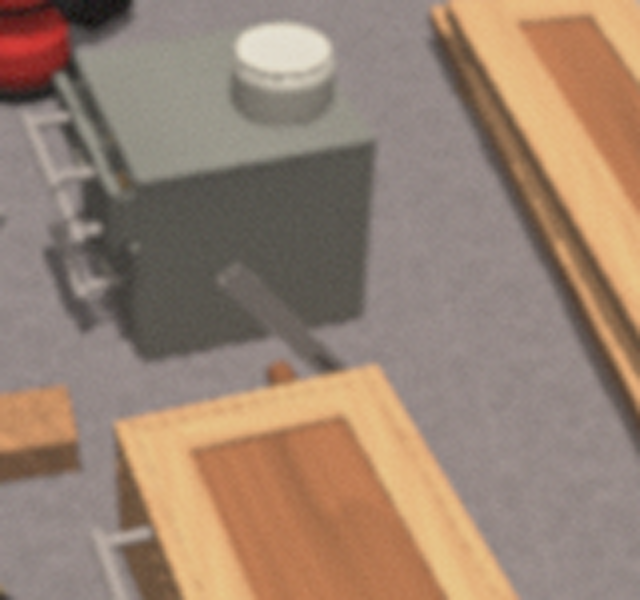

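```bash
cat > geo.py <<'E'
from h import *
t=load("top0"); s=load("side0")
c=lambda u,v,z=None: pt(t,170+u/3.2,145+v/3.2,z)
if __name__=="__main__":
    np.set_printoptions(precision=4,suppress=True)
    L=[c(u,v,.131) for u,v in((475,256),(757,222),(722,33),(447,72))]
    FL,FR,BR,BL=L
    print("lid",L, "w",np.linalg.norm(FL-FR),np.linalg.norm(BL-BR),"d",np.linalg.norm(FL-BL),np.linalg.norm(FR-BR))
    print("depth z",c(600,150),c(150,180))
    a,b=c(568,291,.113),c(680,273,.113); print("lidh",a,b,np.linalg.norm(a-b),(a+b)/2)
    a,b=c(112,298,.166),c(228,280,.166); print("drw",a,b,np.linalg.norm(a-b),(a+b)/2, "z",c(170,290))
    C=[c(u,v,.19) for u,v in((55,240),(270,207),(240,10),(33,38))]; print("cab",C,[np.linalg.norm(C[i]-C[i-1]) for i in range(4)])
    for f,n in((t,"top"),(s,"side")):
        vv,uu=np.mgrid[0:420,0:560]; K=f["intrinsics"]; d=f["depth"].astype(float)
        P=np.stack([(uu-K[0,2])/K[0,0]*d,(vv-K[1,2])/K[1,1]*d,d],-1)@R(f).T+f["position"]
        x=(BR-FR+BL-FL)/2; x[2]=0; x/=np.linalg.norm(x); y=np.array([-x[1],x[0],0])
        O=np.array([*((FL+FR+BL+BR)/4)[:2],0]); Q=np.stack([(P-O)@x,(P-O)@y,P[...,2]],-1)
        m=(d>0)&(abs(Q[...,1]-.15)<.02)&(Q[...,2]>.105)&(abs(Q[...,0])<.13)
        q=Q[m]; print(n,"yaw",np.arctan2(x[1],x[0]),"O",O,len(q))
        if len(q)>5:
            q0=np.median(q,0); w=np.linalg.svd(q-q.mean(0))[2]; print(q.mean(0),w[0],"ang",np.arctan2(-w[0][2],w[0][0]), q.min(0),q.max(0))
        m=(d>0)&(abs(P[...,0]-.52)<.15)&(abs(P[...,1]-.24)<.12)&(abs(P[...,2]-.166)<.012)
        print("drawer-z pts",m.sum())
    # side ray intersect chest plane y=.149+
    for uv in((232,273),(338,365),(222,280),(244,264),(330,372),(345,366)):
        u,v=230+uv[0]/4,140+uv[1]/4; K=s["intrinsics"]; w=R(s)@np.array([(u-K[0,2])/K[0,0],(v-K[1,2])/K[1,1],1])
        p=s["position"]; k=(.149-(p-O)@y)/(w@y); r=p+k*w-O; print(uv,r@x,r@y,r[2])
E
python3 geo.py
```

```text
lid [array([ 0.4962, -0.096 ,  0.131 ]), array([ 0.5301, -0.373 ,  0.131 ]), array([ 0.7226, -0.3486,  0.131 ]), array([ 0.6813, -0.0715,  0.131 ])] w 0.27908205375493284 0.2801144691750592 d 0.1866466238393696 0.19412962744951562
depth z [ 0.6029 -0.2222  0.1271] [0.5594 0.2138 0.1875]
lidh [ 0.4644 -0.1885  0.113 ] [ 0.4822 -0.2996  0.113 ] 0.11245094847015283 [ 0.4733 -0.2441  0.113 ]
drw [0.4509 0.2492 0.166 ] [0.4679 0.1409 0.166 ] 0.10964786412233352 [0.4594 0.195  0.166 ] z [0.458  0.1947 0.1698]
cab [array([0.502 , 0.2999, 0.19  ]), array([0.5333, 0.1011, 0.19  ]), array([0.7253, 0.1314, 0.19  ]), array([0.6967, 0.328 , 0.19  ])] [np.float64(0.1967934360055177), np.float64(0.20128370128797202), np.float64(0.19438312115944456), np.float64(0.19861956922209154)]
top yaw 0.12861416898680914 O [ 0.6075 -0.2223  0.    ] 292
[0.003  0.1389 0.1391] [-0.9989 -0.036  -0.0301] ang 3.111509976867219 [-0.1034  0.1301  0.1053] [0.0964 0.1523 0.2465]
drawer-z pts 353
side yaw 0.12861416898680914 O [ 0.6075 -0.2223  0.    ] 397
[0.0194 0.1426 0.1647] [ 0.8743  0.0028 -0.4855] ang 0.506880225717276 [-0.1009  0.13    0.1054] [0.0984 0.1525 0.2408]
drawer-z pts 273
(232, 273) -0.010235640159849128 0.14899999999999997 0.23162406122654666
(338, 365) 0.07221173263721033 0.14899999999999994 0.1264744203027558
(222, 280) -0.017353662601450815 0.14900000000000013 0.22710335251921343
(244, 264) -0.0017239881891050002 0.1490000000000001 0.2375590367172996
(330, 372) 0.06625656854517065 0.14899999999999994 0.12108888464602197
(345, 366) 0.07779883901729356 0.14899999999999997 0.1240759072571116
```

Emit:
{"method": "move_arm", "body": {"targets": [[3, -4, 1, -0.12, -0.29], [6, -8, 1, -0.24, -0.29], [9, -12, 1, -0.36, -0.29], [12, -16, 1, -0.48, -0.29], [15, -20, 1, -0.6, -0.29], [18, -24, 1, -0.72, -0.29], [21, -28, 1, -0.84, -0.29], [24, -32, 1, -0.96, -0.29], [27, -36, 1, -1.08, -0.29], [29.3, -40.7, 0, -1.15, -0.29], [29.3, -40.7, 0, -1.15, -0.29], [29.3, -40.7, 0, -1.15, -0.29], [29.3, -40.7, 0, -1.15, -0.29], [29.3, -40.7, 0, -1.15, -0.29]], "newtons": 60}}

```text
t: 1.5
tool_pos: [0.4589, 0.1971, 0.2563]
tool_rot: [-2.043, -2.385, -0.0]
wrist_force: [0.2, 0.2, -0.5]
grip_width: 0.0304
grasp_force: 0.0
```

Run:
```python
from h import *
s=state();print(s["t"],s["tool_pos"],s["tool_rot"],s["grip_width"],s["joint_positions"],cv2.Rodrigues(np.array(s["tool_rot"]))[0][:,1])
f=snap("side","side1"); a=f["pixels"][100:250,200:350]; 
f2=snap("top","top1"); b=f2["pixels"][140:240,160:260]
cv2.imwrite("pics/c3.png",np.hstack([cv2.resize(a,(400,400),interpolation=2),cv2.resize(b,(400,400),interpolation=2)]))
```

```text
1.5 [0.45886467 0.19711259 0.2562846 ] [-2.04320427e+00 -2.38538615e+00 -3.42171812e-04] 0.030381465694153897 [-0.56747647  0.31272666  0.1533529   1.82624486 -0.05656873  1.00691663
 -0.23696329] [ 9.88130549e-01  1.53616095e-01 -3.37093623e-04]
```

View pics/c3.png

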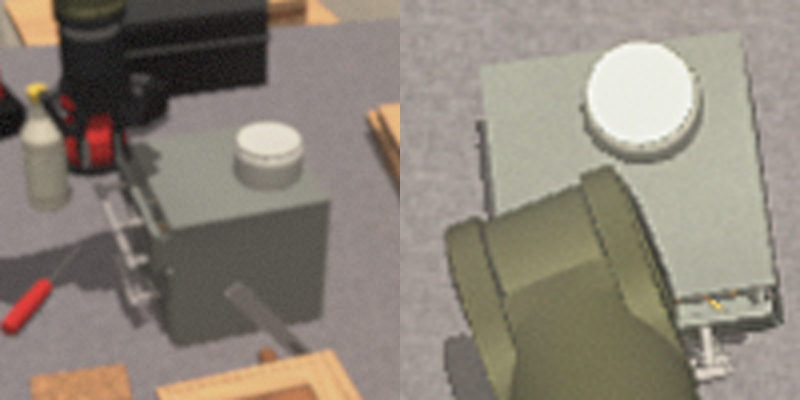

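Emit:
{"method": "move_arm", "body": {"targets": [[0, 0, -2, 0, -0.29], [0, 0, -4, 0, -0.29], [0, 0, -5.5, 0, -0.29], [0, 0, -6.5, 0, -0.29], [0, 0, -7.5, 0, -0.29], [0, 0, -8.5, 0, -0.29], [0, 0, -8.5, 0, -0.29], [0, 0, -8.5, 0, -1], [0, 0, -8.5, 0, -1], [0, 0, -8.5, 0, -1], [0, 0, -8.5, 0, -1], [0, 0, -8.5, 0, -1]], "newtons": 60}}

```text
t: 2.8
tool_pos: [0.4601, 0.1955, 0.1718]
tool_rot: [2.047, 2.382, 0.002]
wrist_force: [0.9, 0.3, 2.5]
grip_width: 0.0088
grasp_force: 58.6
```

Emit:
{"method": "move_arm", "body": {"targets": [[-1, -0.15, 0, 0, -1], [-2, -0.3, 0, 0, -1], [-3, -0.46, 0, 0, -1], [-4, -0.62, 0, 0, -1], [-5, -0.77, 0, 0, -1], [-6, -0.93, 0, 0, -1], [-7, -1.08, 0, 0, -1], [-8, -1.24, 0, 0, -1], [-9, -1.39, 0, 0, -1], [-9, -1.39, 0, 0, -1], [-9, -1.39, 0, 0, -1]]}}

```text
t: 3.9
tool_pos: [0.3681, 0.182, 0.1717]
tool_rot: [-2.046, -2.383, -0.0]
wrist_force: [-1.1, 2.0, 8.2]
grip_width: 0.0092
grasp_force: 59.9
```

Emit:
{"method": "move_arm", "body": {"targets": [[-0.5, -0.08, 0, 0, -1], [-1, -0.15, 0, 0, -1], [-1.5, -0.23, 0, 0, -1], [-1.5, -0.23, 0, 0, -1], [-1.5, -0.23, 0, 0, -1]]}}

```text
t: 4.4
tool_pos: [0.3636, 0.1814, 0.172]
tool_rot: [2.043, 2.373, 0.025]
wrist_force: [34.2, 4.7, -31.2]
grip_width: 0.0086
grasp_force: 59.1
```

Emit:
{"method": "move_arm", "body": {"targets": [[1, 0.15, 0, 0, -1], [1, 0.15, 0, 0, -1], [1, 0.15, 0, 0, -0.29], [1, 0.15, 0, 0, -0.29], [1, 0.15, 0, 0, -0.29], [1, 0.15, 0, 0, -0.29], [1, 0.15, 2, 0, -0.29], [1, 0.15, 5, 0, -0.29], [1, 0.15, 9, 0, -0.29], [1, 0.15, 10, 0, -0.29], [1, 0.15, 10, 0, -0.29]]}}

```text
t: 5.5
tool_pos: [0.3651, 0.1809, 0.2724]
tool_rot: [2.047, 2.382, 0.005]
wrist_force: [0.1, 0.2, 0.2]
grip_width: 0.0303
grasp_force: 0.0
```

Run:
```python
from h import *
s=state();print(s["t"],s["tool_pos"],s["grip_width"])
f=snap("top","top2"); f2=snap("side","side2")
cv2.imwrite("pics/c4.png",np.hstack([cv2.resize(f["pixels"][140:280,160:300],(400,400),interpolation=2),cv2.resize(f2["pixels"][120:320,180:380],(400,400),interpolation=2)]))
# blade fit
import geo
s0=load("side0"); vv,uu=np.mgrid[0:420,0:560]; K=s0["intrinsics"]; d=s0["depth"].astype(float)
P=np.stack([(uu-K[0,2])/K[0,0]*d,(vv-K[1,2])/K[1,1]*d,d],-1)@R(s0).T+s0["position"]
y=np.array([-np.sin(.133),np.cos(.133),0]);x=np.array([y[1],-y[0],0]);O=np.array([.6075,-.2223,0])
Q=np.stack([(P-O)@x,(P-O)@y,P[...,2]],-1)
m=(d>0)&(abs(Q[...,1]-.147)<.012)&(Q[...,2]>.142)&(abs(Q[...,0])<.13)&(uu<330)&(vv<240)
q=Q[m][:,[0,2]]; print(len(q),np.median(Q[m],0))
vx,vz,a,b=cv2.fitLine(q.astype(np.float32),cv2.DIST_HUBER,0,.01,.01).ravel(); print(np.arctan2(-vz,vx),a,b)
print("from pivot",np.arctan2(b-.084,.1-a),(q[:,1].max(),q[:,0].min()))
px=np.stack([uu[m],vv[m]],1).astype(np.float32); print(cv2.minAreaRect(px))
```

```text
5.5 [0.3651019  0.18093389 0.27243864] 0.030289747656507267
222 [0.01990546 0.14685768 0.19293769]
0.9240916 0.02064516 0.19144751
from pivot 0.93466675 (np.float64(0.24075257844573228), np.float64(-0.020241403089075648))
((298.656982421875, 218.3659210205078), (32.73798370361328, 7.112987995147705), 43.15238952636719)
```

View pics/c4.png

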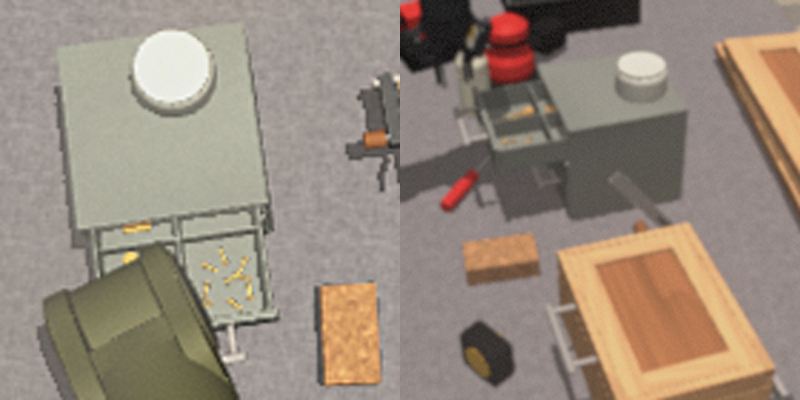

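Emit:
{"method": "move_arm", "body": {"targets": [[1, -4, 0, 0, -0.29], [2, -8, 0, 0, -0.29], [3, -12, 0, 0, -0.29], [4, -16, 0, 0, -0.29], [5, -20, 0, 0, -0.29], [6, -24, 0, 0, -0.29], [7, -28, 0, 0, -0.29], [8, -32, 0, 0, -0.29], [9, -36, 0, 0, -0.29], [10, -40, -2, 0, -0.29], [10.8, -42.5, -6, 0, -0.29], [10.8, -42.5, -9, -0.01, -0.29], [10.8, -42.5, -9, -0.01, -0.29], [10.8, -42.5, -9, -0.01, -0.29]]}}

```text
t: 7.0
tool_pos: [0.4718, -0.2437, 0.1803]
tool_rot: [-2.057, -2.37, 0.002]
wrist_force: [0.4, -0.5, -0.1]
grip_width: 0.0303
grasp_force: 0.0
```

Run:
```python
from h import *
s=state();print(s["t"],s["tool_pos"],s["grip_width"],s["joint_positions"])
f2=snap("side","side3")
cv2.imwrite("pics/c5.png",cv2.resize(f2["pixels"][200:340,200:340],(600,600),interpolation=2))
```

```text
7.0 [ 0.47182361 -0.24373244  0.18032292] 0.030250800332466184 [ 0.16604156  0.46561262  0.39102518  1.85886305 -0.22616171  0.86417509
  0.80911134]
```

View pics/c5.png

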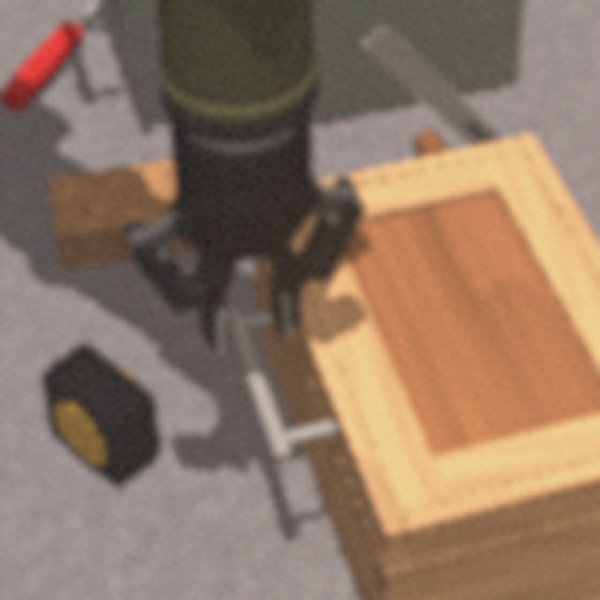

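Emit:
{"method": "move_arm", "body": {"targets": [[0, 0, -1.5, 0, -0.29], [0, 0, -3, 0, -0.29], [0, 0, -4.5, 0, -0.29], [0, 0, -5.3, 0, -0.29], [0, 0, -6, 0, -0.29], [0, 0, -6, 0, -0.29], [0, 0, -6, 0, -1], [0, 0, -6, 0, -1], [0, 0, -6, 0, -1], [0, 0, -6, 0, -1], [0, 0, -6, 0, -1]], "newtons": 60}}

```text
t: 8.15
tool_pos: [0.4738, -0.2444, 0.1221]
tool_rot: [2.057, 2.371, 0.002]
wrist_force: [3.7, 1.4, 5.9]
grip_width: 0.0088
grasp_force: 58.8
```

Run:
```python
import numpy as np
yaw=.137; a0=np.arctan2(18,235); r=np.hypot(23.5,1.8)
for th in np.arange(0.05,1.0,.05):
    h=-r*np.cos(a0+th)+23.5; v=r*np.sin(a0+th)-1.8
    print(f"[{h*np.cos(yaw):.1f}, {h*np.sin(yaw):.1f}, {v:.1f}, 0, -1],",round(th,2))
```

```text
[0.1, 0.0, 1.2, 0, -1], 0.05
[0.3, 0.0, 2.3, 0, -1], 0.1
[0.5, 0.1, 3.5, 0, -1], 0.15
[0.8, 0.1, 4.6, 0, -1], 0.2
[1.2, 0.2, 5.8, 0, -1], 0.25
[1.6, 0.2, 6.9, 0, -1], 0.3
[2.0, 0.3, 7.9, 0, -1], 0.35
[2.5, 0.3, 9.0, 0, -1], 0.4
[3.1, 0.4, 10.0, 0, -1], 0.45
[3.7, 0.5, 11.0, 0, -1], 0.5
[4.4, 0.6, 12.0, 0, -1], 0.55
[5.1, 0.7, 13.0, 0, -1], 0.6
[5.8, 0.8, 13.9, 0, -1], 0.65
[6.6, 0.9, 14.7, 0, -1], 0.7
[7.5, 1.0, 15.5, 0, -1], 0.75
[8.3, 1.1, 16.3, 0, -1], 0.8
[9.3, 1.3, 17.0, 0, -1], 0.85
[10.2, 1.4, 17.7, 0, -1], 0.9
[11.2, 1.5, 18.4, 0, -1], 0.95
```

Emit:
{"method": "move_arm", "body": {"targets": [[0.1, 0, 0.6, 0, -1], [0.2, 0, 1.2, 0, -1], [0.3, 0, 2.3, 0, -1], [0.5, 0.1, 3.5, 0, -1], [0.8, 0.1, 4.6, 0, -1], [1.2, 0.2, 5.8, 0, -1], [1.6, 0.2, 6.9, 0, -1], [2.0, 0.3, 7.9, 0, -1], [2.5, 0.3, 9, 0, -1], [2.5, 0.3, 9, 0, -1], [2.5, 0.3, 9, 0, -1]]}}

```text
t: 9.25
tool_pos: [0.4974, -0.2408, 0.2108]
tool_rot: [-2.059, -2.372, -0.0]
wrist_force: [3.9, 2.0, -4.0]
grip_width: 0.0086
grasp_force: 58.4
```

Good, light forces. Next, from 0.4 to about 0.85.

Emit:
{"method": "move_arm", "body": {"targets": [[0.6, 0.1, 1, 0, -1], [1.2, 0.2, 2, 0, -1], [1.9, 0.3, 3, 0, -1], [2.6, 0.4, 4, 0, -1], [3.3, 0.5, 4.9, 0, -1], [4.1, 0.6, 5.7, 0, -1], [5, 0.7, 6.5, 0, -1], [5.8, 0.8, 7.3, 0, -1], [6.8, 1, 8, 0, -1], [6.8, 1, 8, 0, -1], [6.8, 1, 8, 0, -1]]}}

```text
t: 10.35
tool_pos: [0.5637, -0.231, 0.2936]
tool_rot: [-2.058, -2.37, 0.001]
wrist_force: [-11.8, 5.8, 11.8]
grip_width: 0.0088
grasp_force: 60.6
```

```bash
cat > ang.py <<'E'
from h import *
import sys
f=snap("side",sys.argv[1]); s=state(); print(s["tool_pos"],s["wrist_force"])
vv,uu=np.mgrid[0:420,0:560]; K=f["intrinsics"]; d=f["depth"].astype(float)
P=np.stack([(uu-K[0,2])/K[0,0]*d,(vv-K[1,2])/K[1,1]*d,d],-1)@R(f).T+f["position"]
y=np.array([-np.sin(.137),np.cos(.137),0]);x=np.array([y[1],-y[0],0]);O=np.array([.6075,-.2223,0])
Q=np.stack([(P-O)@x,(P-O)@y,P[...,2]],-1)
m=(d>0)&(abs(Q[...,1]+.05)<.05)&(Q[...,2]>.15)&(Q[...,2]<.27)&(Q[...,0]>-.03)&(Q[...,0]<.12)
q=Q[m]; print(len(q))
vx,vz,a,b=cv2.fitLine(q[:,[0,2]].astype(np.float32),cv2.DIST_HUBER,0,.005,.01).ravel(); print("lid",np.arctan(-vz/vx))
print("residual",np.median(abs((q[:,0]-a)*vz-(q[:,1+1]-b)*vx)))
h=s["tool_pos"]-np.array([0,0,.009])-O; print("kin lid",np.arctan2(h[2]-.095,.1-h@x)-np.arctan2(18,235),np.hypot(h[2]-.095,.1-h@x))
cv2.imwrite(f"pics/{sys.argv[1]}z.png",cv2.resize(f["pixels"][120:340,200:400],(700,600),interpolation=2))
E
python3 ang.py s4
```

```text
[ 0.56353892 -0.23095539  0.29347681] [-11.52569677   6.33538593  12.12575424]
934
lid 0.79269063
residual 0.004202081173494214
kin lid 0.8420455480146213 0.23842943799791486
```

View pics/s4z.png

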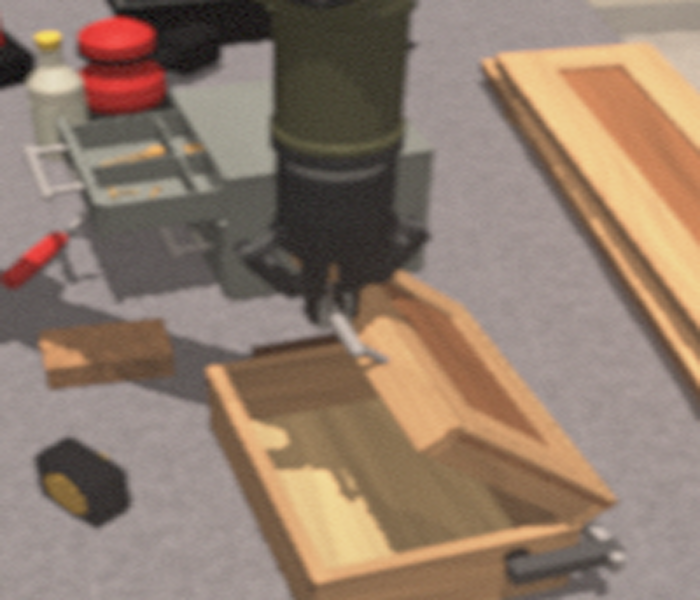

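Emit:
{"method": "move_arm", "body": {"targets": [[0.5, 0.1, 0.35, 0, -1], [1, 0.1, 0.7, 0, -1], [1.5, 0.2, 1.05, 0, -1], [1.5, 0.2, 1.05, 0, -1], [1.5, 0.2, 1.05, 0, -1]]}}

```text
t: 10.9
tool_pos: [0.5782, -0.2287, 0.3042]
tool_rot: [-2.057, -2.369, 0.001]
wrist_force: [-13.5, 6.7, 13.3]
grip_width: 0.0083
grasp_force: 60.7
```

```bash
cat >> ang.py <<'E'
rng=np.random.default_rng(0)
def plane(q):
    best=None
    for _ in range(400):
        p=q[rng.choice(len(q),3,False)]; n=np.cross(p[1]-p[0],p[2]-p[0]); l=np.linalg.norm(n)
        if l<1e-6: continue
        n/=l; i=abs((q-p[0])@n)<.002
        if best is None or i.sum()>best.sum(): best=i
    n=np.linalg.svd(q[best]-q[best].mean(0))[2][2]; n*=np.sign(n[2]); return n,best.sum(),np.arctan2(-(-n[0]),n[2])
m=(d>0)&(Q[...,1]<-.02)&(Q[...,1]>-.15)&(Q[...,2]>.12)&(Q[...,2]<.30)&(Q[...,0]>-.02)&(Q[...,0]<.14)
q=Q[m]; 
for k in range(3):
    n,c,a=plane(q); print("plane",n.round(3),c,len(q),a)
    p0=None
    r=q@n; h=np.histogram(r,60); mode=h[1][h[0].argmax()]; q=q[abs(r-mode)>.004]
b=load("top0")
E
python3 ang.py s5; python3 - <<'E'
E
```

```text
[ 0.57818159 -0.22869892  0.30415091] [-13.07914017   7.18452126  13.76134734]
604
lid 0.81555676
residual 0.0039882339418623024
kin lid 0.9186087984143901 0.23861888718108862
plane [ 0.023 -1.     0.01 ] 692 1937 1.1813259449449185
plane [0.784 0.066 0.617] 494 1178 0.9036356969558277
plane [-0.613 -0.012  0.79 ] 383 522 -0.6598984895304061
```

View pics/s5z.png

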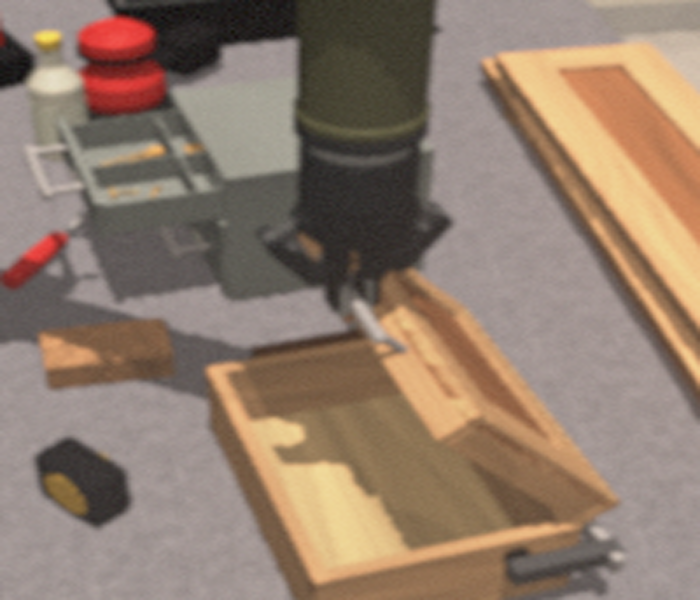

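Emit:
{"method": "move_arm", "body": {"targets": [[0, 0, 0, 0, -1], [0, 0, 0, 0, -1], [0, 0, 0, 0, -1], [0, 0, 0, 0, -1], [0, 0, 0, 0, -1]]}}

```text
t: 11.45
tool_pos: [0.5782, -0.2287, 0.3041]
tool_rot: [-2.057, -2.369, 0.001]
wrist_force: [-12.6, 6.4, 13.4]
grip_width: 0.0087
grasp_force: 60.7
```

```bash
python3 -c "
from h import *
s=state();print(s['tool_pos'],max(abs(s['qvel'])),s['grasp_force']);print(arm.close_job())"
```

```text
[ 0.57815503 -0.22872728  0.30410751] 0.0021560595780713908 60.68388819694519
the job is handed in; nothing more can be done
None
```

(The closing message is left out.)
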